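# Swap the control pot behind the wash bottles

### The arm

A 6-joint arm with a two-finger parallel gripper is mounted at the origin on the work surface. World frame = base frame: x ahead of the robot, y to its left, z up, the work surface at z = 0. Lengths are in mm, angles in rad, forces in N, time in s.
With the tool pointing down it reaches from about 400 to 925 mm from the base axis. Payload 12.5 kg.
Tool frame: the origin (TCP) lies on the centre line of the jaws, within the pads' length; the fingertips stand 19 mm ahead of it and the grasp point (between the pads) is the TCP; z points along the fingers, y is the line along which they close (so a half turn about z gives the same grasp; the last joint's range is limited). The gripper opens to 95 mm and grips with 3 to 60 N. Pads are 20 mm wide; open, the fingers measure 119 mm over their backs; the gripper's body (75 mm by 180 mm) begins 59 mm behind the grasp point.
Start: joints at [1.028, 0.491, 1.559, -0, 1.092, -0.106], TCP at [264.387, 566.343, 233.661] pointing down, gripper open.
Joint ranges: [-3.1, 3.1], [-0.84, 2.19], [0.05, 2.79], [-1.13, 4.28], [0.06, 2.93], [-2.69, 2.69]. Speed limits (rad/s): [2.22, 2.22, 2.79, 3.14, 3.14, 3.14].

### API

Orientations are given as [roll, pitch, yaw] about the fixed x, y, z axes, in that order (R = Rz(yaw) Ry(pitch) Rx(roll)).
In Python, from cell import state, read_camera, job_done gives the robot as it stands.
- The arm moves only by the tool arm_command, never from a script. Its argument "deltas" is a list of rows, each an object of numbers: "dx", "dy", "dz": the shift along the world's x, y, z in m; "yaw": the turn about the world's z in degrees. In form: [{"dx": .., "dy": .., "dz": .., "yaw": ..}, ...]. A call has 1 to 20 rows; each row shifts and turns the commanded pose from where the row before left it; what a row does not reach is not made up. A row lasts 1/10 s, in which the tool goes at most 50 mm and 8.59 degrees, less where a joint would pass 70% of its speed; a pose out of reach is approached as far as the arm can. A call with a gripper value outside its range is refused whole. "gripper" is the finger opening in m, from 0 to 0.0951, set as the call begins (left out, the last holds). The fingers move at their own pace and stop on an object; the grip force is fixed at half the most. Time passes only in rows, so rows that do not move let the fingers close. It gives the time, the measured TCP pose, the force, the opening and the grip force at its end, in the units of the state.
- state(): the state, without advancing time (a new reading comes with each control period).
- read_camera(name): name is "scene" or "top"; returns a dict with "color" (480x640x3 uint8, red, green, blue), "range_z" (480x640 float32, mm along the optical axis (not along the pixel's ray), 0 where there is no reading), "fx", "fy", "cx", "cy" (pixels), "extrinsics" (4x4, takes a point from camera to world coordinates). Camera axes: x right, y up, looking along -z (the intrinsics and any distortion apply to the point x, -y, -z); pixel columns grow to the right and rows downward; lengths in mm; the calibration is good to about 2 mm. A picture is of the moment at which its call begins.
- job_done(): hands the job in; it is judged then, once.
The state is a dict: "t": time; "joints": joint angles; "qvel": joint speeds; "tau": joint torques, N m; "eef_pos": TCP position; "tcp_rot": TCP orientation; "ft_force": force on the tool from outside, world axes, zero at the start; "moment": the same for the moment, N m; "opening": opening from 0.0 (shut) to 1.0 (fully open); "grip_force": force on a finger pad.
Only numpy, scipy, OpenCV 4.12 (cv2) and the standard library are available. Lean on these libraries where they do the work, as an engineer would, in place of code of your own. Each camera call takes 0.05 s, during which the arm holds its last target. There are 200 camera calls.

### The job

The control pot at the back of the analyser's black reagent tray is used up and the two white wash bottles stand in its way. Stand both bottles on the steel tray, move the used pot to the white returns tray, set the fresh pot from the aluminium cooling block on the rear seat in its place, and only then put each bottle back where it stood. Set everything down upright and gently, never dropped or tipped, and leave the brown dropper bottle, the small tube rack and the beaker as they are.

Things in the scene. Friction and masses are not known exactly. Their poses are not given: they have to be found in the camera images.
- bottle_round_center (a point): Round white bottle, 54 mm diameter, 148 mm tall, about 0.2 kg, on one of the two front seats of the black reagent tray. Point: on its axis half-way up (74 mm above the base), z up. Body straight to 98 mm, then shoulder and neck; screw cap 33 mm diameter from 122 to 148 mm above the base. Grip it by the cap: bodies on the tray stand about 10 mm apart. Its place at the start is where it must return.
- bottle_square_center (a point): Square white bottle, 50 x 50 mm, 130 mm tall, about 0.2 kg, on the other front seat. Point: on its axis half-way up (65 mm above the base), z up, x and y square to its sides. Body straight to 86 mm, then shoulder and neck; screw cap 33 mm diameter from 104 to 130 mm above the base. Grip it by the cap; its corners clear the pot easily only with its sides square to the tray. Its place at the start is where it must return.
- used_pot_center (a point): Used control pot: squat white round pot 37 mm diameter with a grey cap 40 mm in diameter and 16 mm high, 50 mm tall in all, about 60 g; on the rear seat of the reagent tray, behind and midway between the bottles. Point: on its axis half-way up (25 mm above the base), z up.
- fresh_pot_center (a point): Fresh control pot, exactly like the used one, in the aluminium cooling block (84 x 84 x 22 mm, fixed; its 48 x 48 mm well is 12 mm deep, so the pot's base is 10 mm above the bench). Point: on its axis half-way up (25 mm above the base), z up.
- rear_seat (a point): Middle of the rear seat, on the fixed reagent tray's standing surface 12 mm above the bench; seats are flat grey discs, no rim. z up, x to the tray's back, y to its left. In this frame: front seats at x -52, y +33 and -33 mm; fixed brown bottles with hoses, 168 mm tall, at x 25, y +135 and -135 mm; an 85 mm high back panel from x 73 mm.
- steel_tray: The side area: shallow stainless steel tray, fixed, 120 mm (its x) by 200 mm (its y), 16 mm high, walls and floor 3 mm; room for both bottles side by side along its y. The origin is the centre of its underside, z up; things stand on its floor, 3 mm above the origin.
- returns_tray: The returns tray: shallow square white plastic tray with a blue liner, fixed, 120 x 120 mm, 18 mm high, walls and floor 3 mm. The origin is the centre of its underside, z up; things stand on its floor, 3 mm above the origin.
- dropper_center (a point): Small brown dropper bottle, 28 mm diameter, 88 mm tall, loose on the reagent tray beside the front seats. Leave it. The point is half-way up.
- tube_rack_center (a point): Small white rack of capped sample tubes, 100 x 44 mm, 93 mm tall, loose on the bench left of the reagent tray. Leave it. The point is on its vertical axis, 25 mm above the bench.
- beaker_center (a point): Clear empty beaker, 60 mm diameter, 70 mm tall, loose on the bench right of the reagent tray. Leave it. The point is half-way up.
Not all that is in view belongs to the job. What is shaped like the part that bears used_pot_center but blue or orange is not meant.

How it is judged:
By the outcome, as a careful person would: the job done as asked, in the order asked, and still so for the second after the job is handed in, with the robot touching nothing.
It also fails if it takes over 134 s, if anything falls off the work surface, if the arm or the gripper's body presses on something with over 40 N, if the wrist force passes 120 N, or if a joint passes its speed limit or range.

## Working session

There is one attempt and no reset: what is moved stays moved. The work goes in short steps, Python scripts to look and compute and a tool call to move; the robot and the scene stay as the last step left them, time stands still between calls to the robot, and variables do not carry over. Pictures are saved under pics/ and viewed, at most 14 in all, crops included, and the job is handed in when it is done.

Besides the shell and the picture viewer there is one more tool, called after "Emit:" as a command line: name --argument value ..., lists and objects as JSON in quotes. arm_command: Moves the arm, as the interface text tells. Its arguments: {"type":"object","properties":{"deltas":{"type":"array"},"gripper":{"type":"number"}},"required":["deltas"]}

```bash
mkdir -p pics; ls; cat > h.py <<'E'
import numpy as np,cv2
from cell import state,read_camera,job_done
def grab(n,tag):
    c=read_camera(n); cv2.imwrite(f'pics/{tag}.png',c['color'][:,:,::-1])
    np.savez(f'{tag}.npz',**{k:np.array(v) for k,v in c.items()}); return c
def cloud(c):
    z=np.array(c['range_z'],float); v,u=np.mgrid[:480,:640]
    P=np.stack([(u-c['cx'])/c['fx']*z,-(v-c['cy'])/c['fy']*z,-z,np.ones_like(z)],-1)@np.array(c['extrinsics']).T
    P=P[...,:3]; P[z==0]=np.nan; return P
E
python3 - <<'E'
from h import *
for n in('scene','top'):
    c=grab(n,n+'0'); print(c.keys(),c['fx'],c['extrinsics'])
print(state())
E
```

```text
pics
dict_keys(['color', 'range_z', 'fx', 'fy', 'cx', 'cy', 'extrinsics']) 580.3764696547721 [[ 2.03984255e-01 -6.06036878e-01  7.68836606e-01  1.46597524e+03]
 [ 9.78969683e-01  1.28653924e-01 -1.58324120e-01 -1.82822746e+02]
 [-2.96359093e-03  7.84963356e-01  6.19535105e-01  7.60990818e+02]
 [ 0.00000000e+00  0.00000000e+00  0.00000000e+00  1.00000000e+00]]
dict_keys(['color', 'range_z', 'fx', 'fy', 'cx', 'cy', 'extrinsics']) 519.1851493258708 [[-2.21855684e-02  9.94170560e-01 -1.05511605e-01  5.30392765e+02]
 [-9.99172609e-01 -1.84505356e-02  3.62446671e-02  1.44479278e+01]
 [ 3.40866354e-02  1.06228414e-01  9.93757327e-01  1.14214340e+03]
 [ 0.00000000e+00  0.00000000e+00  0.00000000e+00  1.00000000e+00]]
{'t': 0.1, 'joints': array([ 1.02841353e+00,  4.91454797e-01,  1.55936963e+00,  1.78169330e-05,
        1.09167813e+00, -1.05616291e-01]), 'qvel': array([-5.90633063e-04, -3.01768278e-03, -3.25794854e-03, -1.52105670e-03,
        1.55799737e-03, -5.74042964e-05]), 'tau': array([ 1.16191775e-03, -6.13621473e+01, -2.58609760e+01,  6.92876684e-02,
        4.69959551e-02, -6.89618969e-05]), 'eef_pos': array([264.27251739, 566.1773175 , 233.1543084 ]), 'tcp_rot': array([-3.14068948e+00, -1.11637986e-04,  2.70481788e+00]), 'ft_force': array([-0.22091273,  0.34176055,  0.3251438 ]), 'moment': array([ 0.03045899, -0.01367189, -0.03713774]), 'grip_force': 0.0, 'opening': 1.001998509005669}
```

View pics/top0.png

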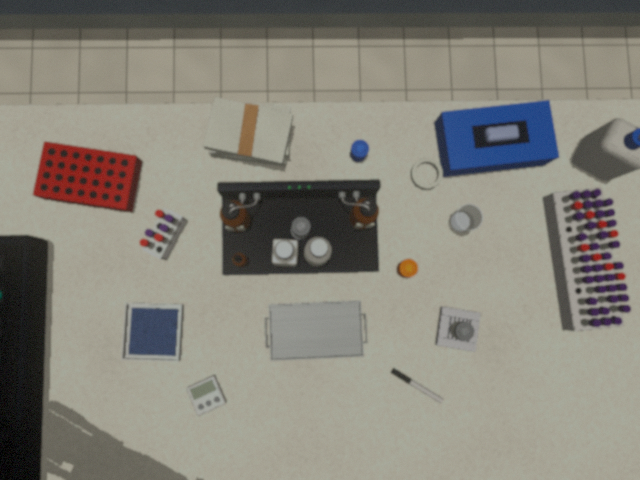

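View pics/scene0.png

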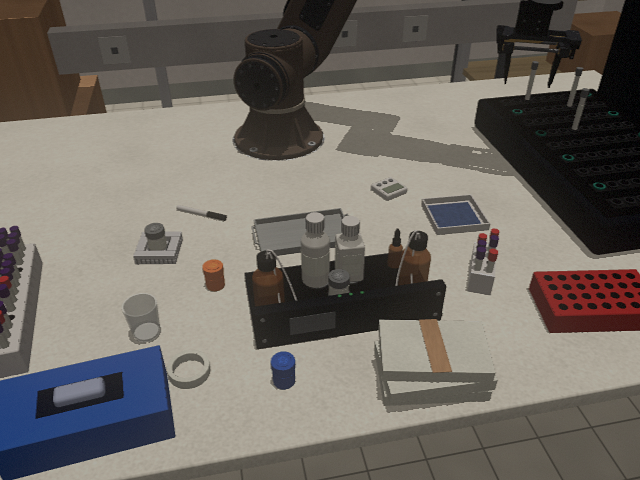

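The top picture shows the round bottle cap at about (318,249), the square one at (285,250), the used pot at (300,227), the fresh pot at (462,330), the steel tray at (316,330) and the returns tray at (154,332). The scene picture agrees. Next I measure these with depth.

```bash
cat > m.py <<'E'
from h import *
def circ(P,u,v,r,zlo,zhi,w=25):
    "fit centre of points in height band near pixel"
    Q=P[v-w:v+w,u-w:u+w].reshape(-1,3); Q=Q[(Q[:,2]>zlo)&(Q[:,2]<zhi)]
    if len(Q)<5: return None
    (x,y),rad=cv2.minEnclosingCircle(Q[:,:2].astype(np.float32))
    return len(Q),Q.mean(0).round(1),np.round([x,y,rad],1),np.median(Q[:,2]).round(1)
E
python3 - <<'E'
from m import *
c=dict(np.load('top0.npz')); P=cloud(c); s=dict(np.load('scene0.npz')); S=cloud(s)
print('round',circ(P,318,249,16,150,170)); print('square',circ(P,285,250,16,134,150))
print('used',circ(P,300,227,20,52,70,14)); print('fresh',circ(P,462,330,20,50,70,18))
allS=S.reshape(-1,3)
def near(xy,r,zlo,zhi):
    q=allS[(np.hypot(allS[:,0]-xy[0],allS[:,1]-xy[1])<r)&(allS[:,2]>zlo)&(allS[:,2]<zhi)]
    return len(q),q.mean(0).round(1),((q.max(0)+q.min(0))/2).round(1),np.ptp(q,axis=0).round(1)
for n,a in dict(round=(318,249,150,170),square=(285,250,134,150),used=(300,227,52,70),fresh=(462,330,50,70)).items():
    m=circ(P,a[0],a[1],0,a[2],a[3],14)
    print('S',n,near(m[2][:2],32,m[3]-5,m[3]+6))
def rect(u0,u1,v0,v1,zlo,zhi):
    Q=P[v0:v1,u0:u1].reshape(-1,3);Q=Q[(Q[:,2]>zlo)&(Q[:,2]<zhi)]
    return len(Q),cv2.minAreaRect(Q[:,:2].astype(np.float32)),np.median(Q[:,2])
print('steel',rect(262,370,295,365,8,25)); print('ret',rect(118,190,297,365,9,25)); print('block',rect(432,485,302,355,15,28))
print('panel',rect(215,385,176,196,85,110)); print('tray',rect(215,385,200,280,7,18))
print('sqbody',rect(268,302,236,268,75,120))
print(P[338,316],P[330,154],P[400,316],P[350,440])
E
python3 -c "
import cv2;a=cv2.imread('pics/top0.png')[165:375,110:500];cv2.imwrite('pics/crop.png',cv2.resize(a,None,fx=2,fy=2,interpolation=3))"
```

```text
round (242, array([625.1, -20. , 160.2]), array([625.7, -20.2,  17.1]), np.float64(160.5))
square (235, array([624.6,  46.7, 142.3]), array([625.1,  46.7,  17.2]), np.float64(142.4))
used (283, array([680.2,  13. ,  62.4]), array([680.9,  13.3,  19.9]), np.float64(62.4))
fresh (308, array([ 455.3, -322.4,   60. ]), array([ 455.8, -323.3,   20.5]), np.float64(60.3))
S round (191, array([626.6, -20. , 160.4]), array([625.3, -20. , 159.7]), array([35.6, 32.4,  8. ]))
S square (189, array([626.4,  46.8, 142.5]), array([624. ,  47.2, 142.3]), array([33.5, 33.4,  9.6]))
S used (283, array([682.1,  13.1,  62.9]), array([680.2,  13.5,  61.9]), array([40.2, 38.9,  9. ]))
S fresh (209, array([ 456.2, -322.2,   60.7]), array([ 453.3, -322.2,   60. ]), array([42. , 38.8,  9.1]))
steel (728, ((465.37542724609375, -14.895614624023438), (128.10433959960938, 217.99557495117188), 1.125779151916504), np.float64(16.244785845526053))
ret (532, ((466.43878173828125, 333.24749755859375), (122.84236907958984, 120.53106689453125), 86.82090759277344), np.float64(17.470990328310563))
block (1043, ((457.21966552734375, -322.5103759765625), (85.77216339111328, 84.3449478149414), 78.51042175292969), np.float64(22.22937154685451))
panel (840, ((762.0436401367188, 14.402801513671875), (21.472564697265625, 336.98773193359375), 0.3011533319950104), np.float64(86.33723006955029))
tray (7838, ((661.8997802734375, 13.68902587890625), (346.9801330566406, 166.2509002685547), 89.04664611816406), np.float64(12.480839806650692))
sqbody (385, ((624.125244140625, 46.24170684814453), (50.4189338684082, 50.18716049194336), 88.0038833618164), np.float64(98.69278888848294))
[442.5107383  -16.37244617   4.082205  ] [468.02293175 330.62836257   3.82403705] [311.62642589 -13.58884132   2.42875653] [ 4.09634403e+02 -2.86646279e+02 -1.92525827e-01]
```

View pics/crop.png

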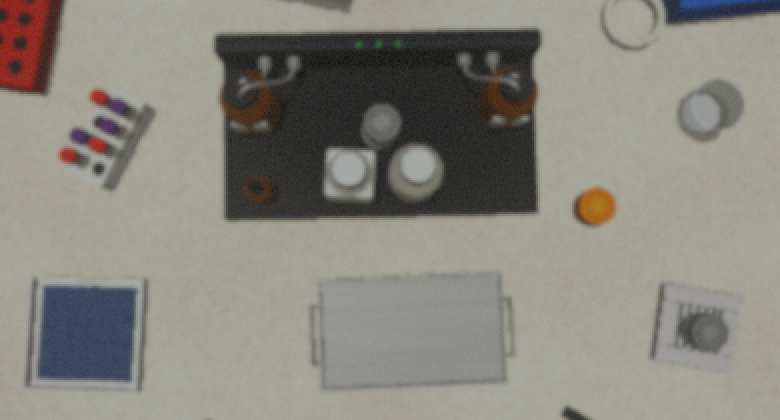

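Measured, in mm:

| Item | x | y | top z | Expected top z |
|---|---|---|---|---|
| Round cap | 625.5 | -20 | 160 | 160 |
| Square cap | 624.8 | 46.7 | 142 | 142 |
| Used pot | 680.7 | 13.3 | 62 | 62 |
| Fresh pot | 455.5 | -322.5 | 60 | 60 |
| Steel tray centre | 465 | -15 | – | – |
| Returns tray centre | 466 | 333 | – | – |

The heights match what was given. I move to the square bottle first, with the jaws closing along world x.

Emit:
arm_command --deltas '[{"dx": 0.018,"dy": -0.026,"yaw": -3.25},{"dx": 0.018,"dy": -0.026,"yaw": -3.25},{"dx": 0.018,"dy": -0.026,"yaw": -3.25},{"dx": 0.018,"dy": -0.026,"yaw": -3.25},{"dx": 0.018,"dy": -0.026,"yaw": -3.25},{"dx": 0.018,"dy": -0.026,"yaw": -3.25},{"dx": 0.018,"dy": -0.026,"yaw": -3.25},{"dx": 0.018,"dy": -0.026,"yaw": -3.25},{"dx": 0.018,"dy": -0.026,"yaw": -3.25},{"dx": 0.018,"dy": -0.026,"yaw": -3.25},{"dx": 0.018,"dy": -0.026,"yaw": -3.25},{"dx": 0.018,"dy": -0.026,"yaw": -3.25},{"dx": 0.018,"dy": -0.026,"yaw": -3.25},{"dx": 0.018,"dy": -0.026,"yaw": -3.25},{"dx": 0.018,"dy": -0.026,"yaw": -3.25},{"dx": 0.018,"dy": -0.026,"yaw": -3.25},{"dx": 0.018,"dy": -0.026,"yaw": -3.25},{"dx": 0.018,"dy": -0.026,"yaw": -3.25},{"dx": 0.018,"dy": -0.026,"yaw": -3.25},{"dx": 0.018,"dy": -0.026,"yaw": -3.25}]' --gripper 0.06

```text
$.deltas[0]: bad value
```

Emit:
arm_command --deltas '[{},{},{}]'

```text
$.deltas[0]: bad value
```

Emit:
arm_command --deltas '[{"dx": 0.018,"dy": -0.026,"dz": 0,"yaw": -3.25},{"dx": 0.018,"dy": -0.026,"dz": 0,"yaw": -3.25},{"dx": 0.018,"dy": -0.026,"dz": 0,"yaw": -3.25},{"dx": 0.018,"dy": -0.026,"dz": 0,"yaw": -3.25},{"dx": 0.018,"dy": -0.026,"dz": 0,"yaw": -3.25},{"dx": 0.018,"dy": -0.026,"dz": 0,"yaw": -3.25},{"dx": 0.018,"dy": -0.026,"dz": 0,"yaw": -3.25},{"dx": 0.018,"dy": -0.026,"dz": 0,"yaw": -3.25},{"dx": 0.018,"dy": -0.026,"dz": 0,"yaw": -3.25},{"dx": 0.018,"dy": -0.026,"dz": 0,"yaw": -3.25},{"dx": 0.018,"dy": -0.026,"dz": 0,"yaw": -3.25},{"dx": 0.018,"dy": -0.026,"dz": 0,"yaw": -3.25},{"dx": 0.018,"dy": -0.026,"dz": 0,"yaw": -3.25},{"dx": 0.018,"dy": -0.026,"dz": 0,"yaw": -3.25},{"dx": 0.018,"dy": -0.026,"dz": 0,"yaw": -3.25},{"dx": 0.018,"dy": -0.026,"dz": 0,"yaw": -3.25},{"dx": 0.018,"dy": -0.026,"dz": 0,"yaw": -3.25},{"dx": 0.018,"dy": -0.026,"dz": 0,"yaw": -3.25},{"dx": 0.018,"dy": -0.026,"dz": 0,"yaw": -3.25},{"dx": 0.018,"dy": -0.026,"dz": 0,"yaw": -3.25}]' --gripper 0.06

```text
t: 2.1
eef_pos: [624.9, 45.2, 233.3]
tcp_rot: [-3.141, -0.0, 1.568]
ft_force: [0.8, 0.4, 0.2]
opening: 0.633
grip_force: 0.0
```

Emit:
arm_command --deltas '[{"dx": 0,"dy": 0,"dz": 0,"yaw": 0},{"dx": 0,"dy": 0,"dz": 0,"yaw": 0},{"dx": 0,"dy": 0,"dz": 0,"yaw": 0}]'

```text
t: 2.4
eef_pos: [623.8, 47.0, 233.5]
tcp_rot: [-3.141, -0.0, 1.571]
ft_force: [-0.5, 0.2, 0.5]
opening: 0.631
grip_force: 0.0
```

Emit:
arm_command --deltas '[{"dx": 0.001,"dy": 0,"dz": -0.01,"yaw": 0},{"dx": 0,"dy": 0,"dz": -0.015,"yaw": 0},{"dx": 0,"dy": 0,"dz": -0.015,"yaw": 0},{"dx": 0,"dy": 0,"dz": -0.015,"yaw": 0},{"dx": 0,"dy": 0,"dz": -0.015,"yaw": 0},{"dx": 0,"dy": 0,"dz": -0.015,"yaw": 0},{"dx": 0,"dy": 0,"dz": -0.01,"yaw": 0},{"dx": 0,"dy": 0,"dz": -0.006,"yaw": 0},{"dx": 0,"dy": 0,"dz": -0.003,"yaw": 0},{"dx": 0,"dy": 0,"dz": 0,"yaw": 0},{"dx": 0,"dy": 0,"dz": 0,"yaw": 0}]'

```text
t: 3.5
eef_pos: [625.6, 46.4, 130.1]
tcp_rot: [3.141, 0.0, 1.57]
ft_force: [-0.4, 0.8, 0.3]
opening: 0.63
grip_force: 0.0
```

Emit:
arm_command --deltas '[{"dx": 0,"dy": 0,"dz": 0,"yaw": 0},{"dx": 0,"dy": 0,"dz": 0,"yaw": 0},{"dx": 0,"dy": 0,"dz": 0,"yaw": 0},{"dx": 0,"dy": 0,"dz": 0,"yaw": 0},{"dx": 0,"dy": 0,"dz": 0,"yaw": 0},{"dx": 0,"dy": 0,"dz": 0,"yaw": 0}]' --gripper 0.0

```text
t: 4.1
eef_pos: [625.4, 46.4, 129.7]
tcp_rot: [3.142, 0.0, 1.57]
ft_force: [-0.0, 0.1, 0.3]
opening: 0.342
grip_force: 30.0
```

Emit:
arm_command --deltas '[{"dx": 0,"dy": 0,"dz": 0.003,"yaw": 0},{"dx": 0,"dy": 0,"dz": 0.007,"yaw": 0},{"dx": 0,"dy": 0,"dz": 0.01,"yaw": 0},{"dx": 0,"dy": 0,"dz": 0.01,"yaw": 0},{"dx": 0,"dy": 0,"dz": 0.01,"yaw": 0},{"dx": -0.005,"dy": 0,"dz": 0.007,"yaw": 0},{"dx": -0.01,"dy": -0.001,"dz": 0.003,"yaw": 0},{"dx": -0.015,"dy": -0.002,"dz": 0,"yaw": 0},{"dx": -0.02,"dy": -0.002,"dz": 0,"yaw": 0},{"dx": -0.02,"dy": -0.002,"dz": 0,"yaw": 0},{"dx": -0.02,"dy": -0.002,"dz": 0,"yaw": 0},{"dx": -0.02,"dy": -0.002,"dz": 0,"yaw": 0},{"dx": -0.02,"dy": -0.002,"dz": 0,"yaw": 0},{"dx": -0.015,"dy": -0.002,"dz": 0,"yaw": 0},{"dx": -0.01,"dy": -0.001,"dz": 0,"yaw": 0},{"dx": -0.005,"dy": 0,"dz": 0,"yaw": 0},{"dx": 0,"dy": 0,"dz": 0,"yaw": 0},{"dx": 0,"dy": 0,"dz": 0,"yaw": 0}]'

```text
t: 5.9
eef_pos: [465.9, 30.3, 179.7]
tcp_rot: [3.141, 0.0, 1.57]
ft_force: [-0.5, 0.2, -2.1]
opening: 0.342
grip_force: 30.0
```

Emit:
arm_command --deltas '[{"dx": 0,"dy": 0,"dz": -0.005,"yaw": 0},{"dx": 0,"dy": 0,"dz": -0.01,"yaw": 0},{"dx": 0,"dy": 0,"dz": -0.01,"yaw": 0},{"dx": 0,"dy": 0,"dz": -0.01,"yaw": 0},{"dx": 0,"dy": 0,"dz": -0.01,"yaw": 0},{"dx": 0,"dy": 0,"dz": -0.005,"yaw": 0},{"dx": 0,"dy": 0,"dz": -0.003,"yaw": 0},{"dx": 0,"dy": 0,"dz": -0.002,"yaw": 0},{"dx": 0,"dy": 0,"dz": -0.001,"yaw": 0},{"dx": 0,"dy": 0,"dz": -0.001,"yaw": 0},{"dx": 0,"dy": 0,"dz": -0.001,"yaw": 0},{"dx": 0,"dy": 0,"dz": 0,"yaw": 0},{"dx": 0,"dy": 0,"dz": 0,"yaw": 0}]'

```text
t: 7.2
eef_pos: [465.5, 30.4, 121.8]
tcp_rot: [3.141, 0.0, 1.57]
ft_force: [0.1, 0.2, -1.0]
opening: 0.344
grip_force: 30.0
```

Emit:
arm_command --deltas '[{"dx": 0,"dy": 0,"dz": -0.0005,"yaw": 0},{"dx": 0,"dy": 0,"dz": -0.0003,"yaw": 0},{"dx": 0,"dy": 0,"dz": 0,"yaw": 0},{"dx": 0,"dy": 0,"dz": 0,"yaw": 0}]'

```text
t: 7.6
eef_pos: [465.4, 30.3, 120.9]
tcp_rot: [3.142, 0.0, 1.57]
ft_force: [0.9, 0.8, -1.9]
opening: 0.339
grip_force: 30.0
```

Emit:
arm_command --deltas '[{"dx": 0,"dy": 0,"dz": -0.0003,"yaw": 0},{"dx": 0,"dy": 0,"dz": -0.0003,"yaw": 0},{"dx": 0,"dy": 0,"dz": 0,"yaw": 0},{"dx": 0,"dy": 0,"dz": 0,"yaw": 0}]'

```text
t: 8.0
eef_pos: [465.4, 30.3, 120.6]
tcp_rot: [3.141, 0.0, 1.57]
ft_force: [-2.6, -0.0, 5.2]
opening: 0.341
grip_force: 30.0
```

Emit:
arm_command --deltas '[{"dx": 0,"dy": 0,"dz": 0,"yaw": 0},{"dx": 0,"dy": 0,"dz": 0,"yaw": 0},{"dx": 0,"dy": 0,"dz": 0,"yaw": 0},{"dx": 0,"dy": 0,"dz": 0,"yaw": 0},{"dx": 0,"dy": 0,"dz": 0.005,"yaw": 0},{"dx": 0,"dy": 0,"dz": 0.015,"yaw": 0},{"dx": 0,"dy": 0,"dz": 0.02,"yaw": 0},{"dx": 0,"dy": 0,"dz": 0.02,"yaw": 0},{"dx": 0.005,"dy": 0,"dz": 0.01,"yaw": 0},{"dx": 0.015,"dy": -0.005,"dz": 0,"yaw": 0},{"dx": 0.02,"dy": -0.007,"dz": 0,"yaw": 0},{"dx": 0.025,"dy": -0.008,"dz": 0,"yaw": 0},{"dx": 0.03,"dy": -0.01,"dz": 0,"yaw": 0},{"dx": 0.025,"dy": -0.008,"dz": 0,"yaw": 0},{"dx": 0.02,"dy": -0.007,"dz": 0,"yaw": 0},{"dx": 0.015,"dy": -0.005,"dz": 0,"yaw": 0},{"dx": 0.005,"dy": 0,"dz": 0,"yaw": 0},{"dx": 0,"dy": 0,"dz": 0,"yaw": 0},{"dx": 0,"dy": 0,"dz": 0,"yaw": 0}]' --gripper 0.06

```text
t: 9.9
eef_pos: [624.7, -19.3, 190.3]
tcp_rot: [-3.141, -0.0, 1.571]
ft_force: [0.1, -0.1, -0.5]
opening: 0.631
grip_force: 0.0
```

Emit:
arm_command --deltas '[{"dx": 0,"dy": 0,"dz": -0.005,"yaw": 0},{"dx": 0,"dy": 0,"dz": -0.01,"yaw": 0},{"dx": 0,"dy": 0,"dz": -0.01,"yaw": 0},{"dx": 0,"dy": 0,"dz": -0.01,"yaw": 0},{"dx": 0,"dy": 0,"dz": -0.005,"yaw": 0},{"dx": 0,"dy": 0,"dz": -0.003,"yaw": 0},{"dx": 0,"dy": 0,"dz": 0,"yaw": 0},{"dx": 0,"dy": 0,"dz": 0,"yaw": 0}]'

```text
t: 10.7
eef_pos: [625.5, -19.7, 147.5]
tcp_rot: [3.141, 0.0, 1.57]
ft_force: [-0.1, -0.3, -0.2]
opening: 0.63
grip_force: 0.0
```

Emit:
arm_command --deltas '[{"dx": 0,"dy": 0,"dz": 0,"yaw": 0},{"dx": 0,"dy": 0,"dz": 0,"yaw": 0},{"dx": 0,"dy": 0,"dz": 0,"yaw": 0},{"dx": 0,"dy": 0,"dz": 0,"yaw": 0},{"dx": 0,"dy": 0,"dz": 0,"yaw": 0},{"dx": 0,"dy": 0,"dz": 0,"yaw": 0}]' --gripper 0.0

```text
t: 11.3
eef_pos: [625.3, -19.6, 147.4]
tcp_rot: [-3.142, 0.0, 1.57]
ft_force: [-1.8, -0.5, 1.1]
opening: 0.34
grip_force: 30.0
```

Emit:
arm_command --deltas '[{"dx": 0,"dy": 0,"dz": 0.003,"yaw": 0},{"dx": 0,"dy": 0,"dz": 0.007,"yaw": 0},{"dx": 0,"dy": 0,"dz": 0.01,"yaw": 0},{"dx": 0,"dy": 0,"dz": 0.01,"yaw": 0},{"dx": 0,"dy": 0,"dz": 0.01,"yaw": 0},{"dx": -0.005,"dy": 0,"dz": 0.007,"yaw": 0},{"dx": -0.01,"dy": -0.002,"dz": 0.003,"yaw": 0},{"dx": -0.015,"dy": -0.004,"dz": 0,"yaw": 0},{"dx": -0.02,"dy": -0.006,"dz": 0,"yaw": 0},{"dx": -0.02,"dy": -0.006,"dz": 0,"yaw": 0},{"dx": -0.02,"dy": -0.006,"dz": 0,"yaw": 0},{"dx": -0.02,"dy": -0.006,"dz": 0,"yaw": 0},{"dx": -0.02,"dy": -0.004,"dz": 0,"yaw": 0},{"dx": -0.015,"dy": -0.004,"dz": 0,"yaw": 0},{"dx": -0.01,"dy": -0.002,"dz": 0,"yaw": 0},{"dx": -0.005,"dy": 0,"dz": 0,"yaw": 0},{"dx": 0,"dy": 0,"dz": 0,"yaw": 0},{"dx": 0,"dy": 0,"dz": 0,"yaw": 0}]'

```text
t: 13.1
eef_pos: [465.8, -59.6, 197.3]
tcp_rot: [3.141, 0.0, 1.57]
ft_force: [-0.4, -0.6, -2.0]
opening: 0.343
grip_force: 30.0
```

Emit:
arm_command --deltas '[{"dx": 0,"dy": 0,"dz": -0.005,"yaw": 0},{"dx": 0,"dy": 0,"dz": -0.01,"yaw": 0},{"dx": 0,"dy": 0,"dz": -0.01,"yaw": 0},{"dx": 0,"dy": 0,"dz": -0.01,"yaw": 0},{"dx": 0,"dy": 0,"dz": -0.01,"yaw": 0},{"dx": 0,"dy": 0,"dz": -0.005,"yaw": 0},{"dx": 0,"dy": 0,"dz": -0.003,"yaw": 0},{"dx": 0,"dy": 0,"dz": -0.002,"yaw": 0},{"dx": 0,"dy": 0,"dz": -0.001,"yaw": 0},{"dx": 0,"dy": 0,"dz": -0.001,"yaw": 0},{"dx": 0,"dy": 0,"dz": -0.001,"yaw": 0},{"dx": 0,"dy": 0,"dz": -0.0005,"yaw": 0},{"dx": 0,"dy": 0,"dz": -0.0004,"yaw": 0},{"dx": 0,"dy": 0,"dz": 0,"yaw": 0},{"dx": 0,"dy": 0,"dz": 0,"yaw": 0}]'

```text
t: 14.6
eef_pos: [465.4, -59.7, 138.4]
tcp_rot: [3.141, 0.0, 1.57]
ft_force: [0.4, 0.5, -2.2]
opening: 0.341
grip_force: 30.0
```

Emit:
arm_command --deltas '[{"dx": 0,"dy": 0,"dz": -0.0003,"yaw": 0},{"dx": 0,"dy": 0,"dz": -0.0002,"yaw": 0},{"dx": 0,"dy": 0,"dz": 0,"yaw": 0},{"dx": 0,"dy": 0,"dz": 0,"yaw": 0}]'

```text
t: 15.0
eef_pos: [465.5, -59.7, 138.3]
tcp_rot: [3.141, 0.0, 1.57]
ft_force: [-2.1, 0.7, 5.5]
opening: 0.346
grip_force: 30.0
```

Emit:
arm_command --deltas '[{"dx": 0,"dy": 0,"dz": 0,"yaw": 0},{"dx": 0,"dy": 0,"dz": 0,"yaw": 0},{"dx": 0,"dy": 0,"dz": 0,"yaw": 0},{"dx": 0,"dy": 0,"dz": 0,"yaw": 0},{"dx": 0,"dy": 0,"dz": 0.005,"yaw": 0},{"dx": 0,"dy": 0,"dz": 0.015,"yaw": 0},{"dx": 0,"dy": 0,"dz": 0.02,"yaw": 0},{"dx": 0.005,"dy": 0.002,"dz": 0.015,"yaw": 0},{"dx": 0.015,"dy": 0.005,"dz": 0.005,"yaw": 0},{"dx": 0.025,"dy": 0.009,"dz": 0,"yaw": 0},{"dx": 0.03,"dy": 0.01,"dz": 0,"yaw": 0},{"dx": 0.03,"dy": 0.01,"dz": 0,"yaw": 0},{"dx": 0.03,"dy": 0.01,"dz": 0,"yaw": 0},{"dx": 0.03,"dy": 0.01,"dz": 0,"yaw": 0},{"dx": 0.025,"dy": 0.009,"dz": 0,"yaw": 0},{"dx": 0.015,"dy": 0.005,"dz": 0,"yaw": 0},{"dx": 0.01,"dy": 0.003,"dz": 0,"yaw": 0},{"dx": 0,"dy": 0,"dz": 0,"yaw": 0},{"dx": 0,"dy": 0,"dz": 0,"yaw": 0}]' --gripper 0.06

```text
t: 16.9
eef_pos: [679.8, 13.2, 197.8]
tcp_rot: [-3.141, 0.0, 1.57]
ft_force: [0.2, -0.5, -0.3]
opening: 0.635
grip_force: 0.0
```

```bash
python3 -c "
from h import *
print(state()['eef_pos']); grab('scene','s1')"
```

```text
[679.80847473  13.16248185 197.81092126]
```

View pics/s1.png

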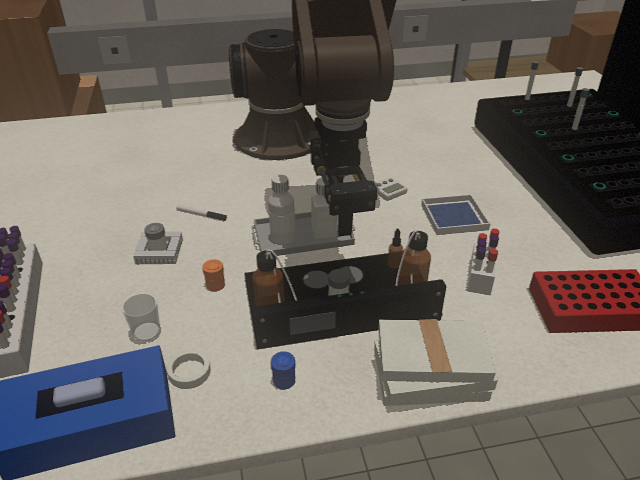

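The bottles stand upright in the steel tray, at about (281,210) and (322,215), and the pot at (341,280) is free. I lower onto its cap.

Emit:
arm_command --deltas '[{"dx": 0,"dy": 0,"dz": -0.01,"yaw": 0},{"dx": 0,"dy": 0,"dz": -0.02,"yaw": 0},{"dx": 0,"dy": 0,"dz": -0.02,"yaw": 0},{"dx": 0,"dy": 0,"dz": -0.02,"yaw": 0},{"dx": 0,"dy": 0,"dz": -0.02,"yaw": 0},{"dx": 0,"dy": 0,"dz": -0.02,"yaw": 0},{"dx": 0,"dy": 0,"dz": -0.015,"yaw": 0},{"dx": 0,"dy": 0,"dz": -0.01,"yaw": 0},{"dx": 0,"dy": 0,"dz": -0.007,"yaw": 0},{"dx": 0,"dy": 0,"dz": -0.003,"yaw": 0},{"dx": 0,"dy": 0,"dz": 0,"yaw": 0},{"dx": 0,"dy": 0,"dz": 0,"yaw": 0}]'

```text
t: 18.15
eef_pos: [680.7, 13.3, 53.5]
tcp_rot: [3.141, 0.0, 1.57]
ft_force: [-0.0, 0.3, 0.3]
opening: 0.633
grip_force: 0.0
```

Emit:
arm_command --deltas '[{"dx": 0,"dy": 0,"dz": 0,"yaw": 0},{"dx": 0,"dy": 0,"dz": 0,"yaw": 0},{"dx": 0,"dy": 0,"dz": 0,"yaw": 0},{"dx": 0,"dy": 0,"dz": 0,"yaw": 0},{"dx": 0,"dy": 0,"dz": 0,"yaw": 0},{"dx": 0,"dy": 0,"dz": 0,"yaw": 0}]' --gripper 0.0

```text
t: 18.75
eef_pos: [680.5, 13.3, 53.1]
tcp_rot: [3.141, 0.0, 1.57]
ft_force: [-1.0, 0.2, 3.1]
opening: 0.414
grip_force: 30.0
```

Emit:
arm_command --deltas '[{"dx": 0,"dy": 0,"dz": 0.005,"yaw": 0},{"dx": 0,"dy": 0,"dz": 0.015,"yaw": 0},{"dx": 0,"dy": 0,"dz": 0.02,"yaw": 0},{"dx": 0,"dy": 0,"dz": 0.02,"yaw": 0},{"dx": 0,"dy": 0,"dz": 0.02,"yaw": 0},{"dx": 0,"dy": 0,"dz": 0.015,"yaw": 0},{"dx": 0,"dy": 0,"dz": 0.005,"yaw": 0},{"dx": -0.004,"dy": 0.006,"dz": 0,"yaw": 0},{"dx": -0.01,"dy": 0.015,"dz": 0,"yaw": 0},{"dx": -0.015,"dy": 0.022,"dz": 0,"yaw": 0},{"dx": -0.018,"dy": 0.027,"dz": 0,"yaw": 0},{"dx": -0.018,"dy": 0.027,"dz": 0,"yaw": 0},{"dx": -0.018,"dy": 0.027,"dz": 0,"yaw": 0},{"dx": -0.018,"dy": 0.027,"dz": 0,"yaw": 0},{"dx": -0.018,"dy": 0.027,"dz": 0,"yaw": 0}]'

```text
t: 20.25
eef_pos: [559.0, 193.1, 151.9]
tcp_rot: [-3.14, 0.0, 1.571]
ft_force: [-0.4, -0.3, -1.0]
opening: 0.412
grip_force: 30.0
```

Emit:
arm_command --deltas '[{"dx": -0.018,"dy": 0.027,"dz": 0,"yaw": 0},{"dx": -0.018,"dy": 0.027,"dz": 0,"yaw": 0},{"dx": -0.018,"dy": 0.027,"dz": 0,"yaw": 0},{"dx": -0.018,"dy": 0.027,"dz": 0,"yaw": 0},{"dx": -0.013,"dy": 0.02,"dz": 0,"yaw": 0},{"dx": -0.007,"dy": 0.01,"dz": 0,"yaw": 0},{"dx": -0.003,"dy": 0.004,"dz": 0,"yaw": 0},{"dx": 0,"dy": 0,"dz": 0,"yaw": 0},{"dx": 0,"dy": 0,"dz": 0,"yaw": 0}]'

```text
t: 21.15
eef_pos: [466.7, 332.7, 152.7]
tcp_rot: [-3.142, 0.0, 1.57]
ft_force: [-0.0, -0.1, -0.4]
opening: 0.414
grip_force: 30.0
```

Emit:
arm_command --deltas '[{"dx": 0,"dy": 0,"dz": -0.01,"yaw": 0},{"dx": 0,"dy": 0,"dz": -0.02,"yaw": 0},{"dx": 0,"dy": 0,"dz": -0.02,"yaw": 0},{"dx": 0,"dy": 0,"dz": -0.02,"yaw": 0},{"dx": 0,"dy": 0,"dz": -0.015,"yaw": 0},{"dx": 0,"dy": 0,"dz": -0.01,"yaw": 0},{"dx": 0,"dy": 0,"dz": -0.006,"yaw": 0},{"dx": 0,"dy": 0,"dz": -0.003,"yaw": 0},{"dx": 0,"dy": 0,"dz": -0.002,"yaw": 0},{"dx": 0,"dy": 0,"dz": -0.001,"yaw": 0},{"dx": 0,"dy": 0,"dz": -0.001,"yaw": 0},{"dx": 0,"dy": 0,"dz": -0.0005,"yaw": 0},{"dx": 0,"dy": 0,"dz": 0,"yaw": 0},{"dx": 0,"dy": 0,"dz": 0,"yaw": 0}]'

```text
t: 22.55
eef_pos: [466.4, 333.4, 44.5]
tcp_rot: [3.141, -0.0, 1.57]
ft_force: [-0.0, 1.2, -0.4]
opening: 0.414
grip_force: 30.0
```

Lowering in small steps until contact.

Emit:
arm_command --deltas '[{"dx": 0,"dy": 0,"dz": -0.0003,"yaw": 0},{"dx": 0,"dy": 0,"dz": -0.0003,"yaw": 0},{"dx": 0,"dy": 0,"dz": 0,"yaw": 0},{"dx": 0,"dy": 0,"dz": 0,"yaw": 0}]'

```text
t: 22.95
eef_pos: [466.4, 333.4, 44.0]
tcp_rot: [3.141, -0.0, 1.57]
ft_force: [-1.6, -0.4, 5.1]
opening: 0.414
grip_force: 30.0
```

Emit:
arm_command --deltas '[{"dx": 0,"dy": 0,"dz": 0,"yaw": 0},{"dx": 0,"dy": 0,"dz": 0,"yaw": 0},{"dx": 0,"dy": 0,"dz": 0,"yaw": 0},{"dx": 0,"dy": 0,"dz": 0,"yaw": 0},{"dx": 0,"dy": 0,"dz": 0.005,"yaw": 0},{"dx": 0,"dy": 0,"dz": 0.015,"yaw": 0},{"dx": 0,"dy": 0,"dz": 0.02,"yaw": 0},{"dx": 0,"dy": 0,"dz": 0.025,"yaw": 0},{"dx": 0,"dy": 0,"dz": 0.025,"yaw": 0},{"dx": 0,"dy": 0,"dz": 0.02,"yaw": 0},{"dx": 0,"dy": 0,"dz": 0.03,"yaw": 0},{"dx": 0,"dy": 0,"dz": 0.02,"yaw": 0}]' --gripper 0.06

```text
t: 24.15
eef_pos: [466.5, 333.5, 206.0]
tcp_rot: [3.14, -0.001, 1.57]
ft_force: [0.2, 0.0, 0.4]
opening: 0.633
grip_force: 0.0
```

```bash
python3 -c "
from h import *
print(state()['eef_pos']); grab('top','t2'); grab('scene','s2')
a=cv2.imread('pics/t2.png')[190:280,200:400]; b=cv2.imread('pics/s2.png')[180:360,200:500]
a=cv2.resize(a,(600,270),interpolation=2); b=cv2.resize(b,(600,330))
cv2.imwrite('pics/ab.png',np.vstack([cv2.convertScaleAbs(a,alpha=1.8),b]))"
```

```text
[466.54504513 333.45222707 205.96901148]
```

View pics/ab.png

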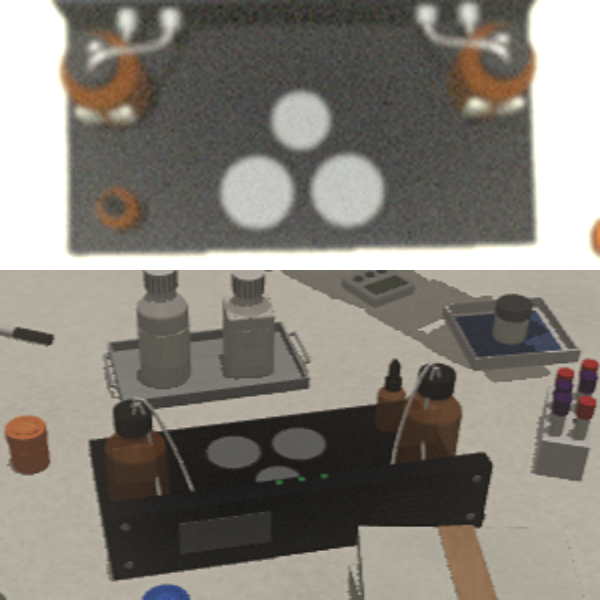

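The picture shows all three grey seat discs: rear at (301,120), fronts at (257,191) and (347,190) in the 3x crop. The used pot stands upright in the returns tray. I compute the seat centres and re-check the fresh pot.

```bash
python3 -c "
from m import *
c=dict(np.load('t2.npz'));P=cloud(c);g=c['color'].max(-1)
E=c['extrinsics']
def ray(u,v,z):
    d=E[:3,:3]@np.array([(u-c['cx'])/c['fx'],-(v-c['cy'])/c['fy'],-1]);o=E[:3,3];return o+d*(z-o[2])/d[2]
m=(g>75).astype(np.uint8);n,_,st,ce=cv2.connectedComponentsWithStats(m[200:270,260:340])
for i in range(1,n):
    if st[i,4]>150: print(st[i],ce[i]+[260,200],ray(*(ce[i]+[260,200]),12).round(1))
print('fresh',circ(P,462,330,20,50,70,18)); print('used',circ(P,154,330,20,45,62,30))
"
```

```text
[ 31  21  19  19 294] [299.85034014 229.7755102 ] [678.   14.2  12. ]
[ 14  42  24  24 464] [285.25       253.75431034] [625.9  47.   12. ]
[ 44  42  24  24 460] [315.45217391 253.15652174] [625.9 -18.9  12. ]
fresh (307, array([ 455.2, -322.5,   60. ]), array([ 454.4, -323.6,   20.8]), np.float64(60.1))
used (315, array([467.5, 331.7,  53.7]), array([468.1, 332.9,  20.3]), np.float64(53.8))
```

Emit:
arm_command --deltas '[{"dx": 0,"dy": -0.01,"dz": 0,"yaw": 0},{"dx": 0,"dy": -0.02,"dz": 0,"yaw": 0},{"dx": 0,"dy": -0.03,"dz": 0,"yaw": 0},{"dx": 0,"dy": -0.035,"dz": 0,"yaw": 0},{"dx": 0,"dy": -0.035,"dz": 0,"yaw": 0},{"dx": 0,"dy": -0.035,"dz": 0,"yaw": 0},{"dx": 0,"dy": -0.035,"dz": 0,"yaw": 0},{"dx": 0,"dy": -0.035,"dz": 0,"yaw": 0},{"dx": 0,"dy": -0.035,"dz": 0,"yaw": 0},{"dx": 0,"dy": -0.035,"dz": 0,"yaw": 0},{"dx": 0,"dy": -0.035,"dz": 0,"yaw": 0},{"dx": 0,"dy": -0.035,"dz": 0,"yaw": 0},{"dx": 0,"dy": -0.035,"dz": 0,"yaw": 0},{"dx": 0,"dy": -0.035,"dz": 0,"yaw": 0},{"dx": 0,"dy": -0.035,"dz": 0,"yaw": 0},{"dx": 0,"dy": -0.035,"dz": 0,"yaw": 0},{"dx": 0,"dy": -0.035,"dz": 0,"yaw": 0},{"dx": -0.003,"dy": -0.035,"dz": 0,"yaw": 0},{"dx": -0.004,"dy": -0.035,"dz": 0,"yaw": 0},{"dx": -0.004,"dy": -0.02,"dz": 0,"yaw": 0}]'

```text
t: 26.25
eef_pos: [454.1, -308.9, 202.3]
tcp_rot: [-3.14, -0.001, 1.569]
ft_force: [0.0, -0.6, 0.7]
opening: 0.631
grip_force: 0.0
```

Emit:
arm_command --deltas '[{"dx": 0,"dy": -0.011,"dz": 0,"yaw": 0},{"dx": 0,"dy": -0.005,"dz": 0,"yaw": 0},{"dx": 0,"dy": 0,"dz": 0,"yaw": 0},{"dx": 0,"dy": 0,"dz": 0,"yaw": 0}]'

```text
t: 26.65
eef_pos: [455.4, -321.8, 203.6]
tcp_rot: [-3.141, -0.0, 1.571]
ft_force: [0.2, 0.2, -0.4]
opening: 0.637
grip_force: 0.0
```

Emit:
arm_command --deltas '[{"dx": 0,"dy": 0,"dz": -0.01,"yaw": 0},{"dx": 0,"dy": 0,"dz": -0.02,"yaw": 0},{"dx": 0,"dy": 0,"dz": -0.02,"yaw": 0},{"dx": 0,"dy": 0,"dz": -0.02,"yaw": 0},{"dx": 0,"dy": 0,"dz": -0.02,"yaw": 0},{"dx": 0,"dy": 0,"dz": -0.02,"yaw": 0},{"dx": 0,"dy": 0,"dz": -0.02,"yaw": 0},{"dx": 0,"dy": 0,"dz": -0.01,"yaw": 0},{"dx": 0,"dy": 0,"dz": -0.007,"yaw": 0},{"dx": 0,"dy": 0,"dz": -0.003,"yaw": 0},{"dx": 0,"dy": 0,"dz": -0.002,"yaw": 0},{"dx": 0,"dy": 0,"dz": -0.001,"yaw": 0},{"dx": 0,"dy": 0,"dz": 0,"yaw": 0},{"dx": 0,"dy": 0,"dz": 0,"yaw": 0}]'

```text
t: 28.05
eef_pos: [455.5, -322.8, 51.1]
tcp_rot: [3.141, 0.0, 1.57]
ft_force: [-0.3, -0.2, 0.3]
opening: 0.632
grip_force: 0.0
```

Emit:
arm_command --deltas '[{"dx": 0,"dy": 0,"dz": 0,"yaw": 0},{"dx": 0,"dy": 0,"dz": 0,"yaw": 0},{"dx": 0,"dy": 0,"dz": 0,"yaw": 0},{"dx": 0,"dy": 0,"dz": 0,"yaw": 0},{"dx": 0,"dy": 0,"dz": 0,"yaw": 0},{"dx": 0,"dy": 0,"dz": 0,"yaw": 0}]' --gripper 0.0

```text
t: 28.65
eef_pos: [455.4, -322.7, 50.8]
tcp_rot: [3.142, -0.0, 1.57]
ft_force: [-1.1, 0.8, 2.0]
opening: 0.413
grip_force: 30.0
```

Emit:
arm_command --deltas '[{"dx": 0,"dy": 0,"dz": 0.005,"yaw": 0},{"dx": 0,"dy": 0,"dz": 0.01,"yaw": 0},{"dx": 0,"dy": 0,"dz": 0.015,"yaw": 0},{"dx": 0,"dy": 0,"dz": 0.02,"yaw": 0},{"dx": 0,"dy": 0,"dz": 0.02,"yaw": 0},{"dx": 0,"dy": 0,"dz": 0.02,"yaw": 0},{"dx": 0,"dy": 0,"dz": 0.02,"yaw": 0},{"dx": 0,"dy": 0,"dz": 0.02,"yaw": 0},{"dx": 0,"dy": 0,"dz": 0.02,"yaw": 0},{"dx": 0,"dy": 0,"dz": 0.01,"yaw": 0}]'

```text
t: 29.65
eef_pos: [455.6, -322.8, 213.1]
tcp_rot: [3.14, 0.002, 1.57]
ft_force: [-0.1, -0.4, -1.4]
opening: 0.416
grip_force: 30.0
```

Emit:
arm_command --deltas '[{"dx": 0.005,"dy": 0.0075,"dz": 0,"yaw": 0},{"dx": 0.01,"dy": 0.015,"dz": 0,"yaw": 0},{"dx": 0.015,"dy": 0.0227,"dz": 0,"yaw": 0},{"dx": 0.017,"dy": 0.0257,"dz": 0,"yaw": 0},{"dx": 0.017,"dy": 0.0257,"dz": 0,"yaw": 0},{"dx": 0.017,"dy": 0.0257,"dz": 0,"yaw": 0},{"dx": 0.017,"dy": 0.0257,"dz": 0,"yaw": 0},{"dx": 0.017,"dy": 0.0257,"dz": 0,"yaw": 0},{"dx": 0.017,"dy": 0.0257,"dz": 0,"yaw": 0},{"dx": 0.017,"dy": 0.0257,"dz": 0,"yaw": 0},{"dx": 0.017,"dy": 0.0257,"dz": 0,"yaw": 0},{"dx": 0.017,"dy": 0.0257,"dz": 0,"yaw": 0},{"dx": 0.017,"dy": 0.0257,"dz": 0,"yaw": 0},{"dx": 0.013,"dy": 0.02,"dz": 0,"yaw": 0},{"dx": 0.007,"dy": 0.0106,"dz": 0,"yaw": 0},{"dx": 0.0026,"dy": 0.0039,"dz": 0,"yaw": 0},{"dx": 0,"dy": 0,"dz": 0,"yaw": 0},{"dx": 0,"dy": 0,"dz": 0,"yaw": 0}]'

```text
t: 31.45
eef_pos: [677.5, 13.3, 210.6]
tcp_rot: [-3.141, 0.0, 1.57]
ft_force: [-0.2, -0.4, -0.8]
opening: 0.41
grip_force: 30.0
```

Emit:
arm_command --deltas '[{"dx": 0,"dy": 0,"dz": -0.01,"yaw": 0},{"dx": 0,"dy": 0,"dz": -0.02,"yaw": 0},{"dx": 0,"dy": 0,"dz": -0.02,"yaw": 0},{"dx": 0,"dy": 0,"dz": -0.02,"yaw": 0},{"dx": 0,"dy": 0,"dz": -0.02,"yaw": 0},{"dx": 0,"dy": 0,"dz": -0.02,"yaw": 0},{"dx": 0,"dy": 0,"dz": -0.02,"yaw": 0},{"dx": 0,"dy": 0,"dz": -0.01,"yaw": 0},{"dx": 0,"dy": 0,"dz": -0.007,"yaw": 0},{"dx": 0,"dy": 0,"dz": -0.005,"yaw": 0},{"dx": 0,"dy": 0,"dz": -0.003,"yaw": 0},{"dx": 0,"dy": 0,"dz": -0.001,"yaw": 0},{"dx": 0,"dy": 0,"dz": -0.001,"yaw": 0},{"dx": 0,"dy": 0,"dz": -0.0005,"yaw": 0},{"dx": 0,"dy": 0,"dz": 0,"yaw": 0},{"dx": 0,"dy": 0,"dz": 0,"yaw": 0}]'

```text
t: 33.05
eef_pos: [678.1, 14.1, 53.5]
tcp_rot: [3.141, 0.0, 1.57]
ft_force: [0.6, 0.4, -0.2]
opening: 0.414
grip_force: 30.0
```

Emit:
arm_command --deltas '[{"dx": 0,"dy": 0,"dz": -0.0003,"yaw": 0},{"dx": 0,"dy": 0,"dz": -0.0003,"yaw": 0},{"dx": 0,"dy": 0,"dz": 0,"yaw": 0},{"dx": 0,"dy": 0,"dz": 0,"yaw": 0}]'

```text
t: 33.45
eef_pos: [678.0, 14.0, 52.8]
tcp_rot: [3.141, 0.0, 1.57]
ft_force: [-1.6, -0.4, 2.0]
opening: 0.416
grip_force: 30.0
```

Emit:
arm_command --deltas '[{"dx": 0,"dy": 0,"dz": 0,"yaw": 0},{"dx": 0,"dy": 0,"dz": 0,"yaw": 0},{"dx": 0,"dy": 0,"dz": 0,"yaw": 0},{"dx": 0,"dy": 0,"dz": 0,"yaw": 0},{"dx": 0,"dy": 0,"dz": 0.005,"yaw": 0},{"dx": 0,"dy": 0,"dz": 0.015,"yaw": 0},{"dx": 0,"dy": 0,"dz": 0.02,"yaw": 0},{"dx": 0,"dy": 0,"dz": 0.025,"yaw": 0},{"dx": 0,"dy": 0,"dz": 0.025,"yaw": 0},{"dx": 0,"dy": 0,"dz": 0.025,"yaw": 0},{"dx": 0,"dy": 0,"dz": 0.025,"yaw": 0},{"dx": 0,"dy": 0,"dz": 0.01,"yaw": 0}]' --gripper 0.06

```text
t: 34.65
eef_pos: [678.7, 14.0, 206.5]
tcp_rot: [3.137, 0.0, 1.57]
ft_force: [0.4, 1.0, -0.7]
opening: 0.63
grip_force: 0.0
```

Emit:
arm_command --deltas '[{"dx": -0.01,"dy": -0.004,"dz": 0,"yaw": 0},{"dx": -0.02,"dy": -0.007,"dz": 0,"yaw": 0},{"dx": -0.025,"dy": -0.009,"dz": 0,"yaw": 0},{"dx": -0.025,"dy": -0.009,"dz": 0,"yaw": 0},{"dx": -0.025,"dy": -0.009,"dz": 0,"yaw": 0},{"dx": -0.025,"dy": -0.009,"dz": 0,"yaw": 0},{"dx": -0.025,"dy": -0.009,"dz": 0,"yaw": 0},{"dx": -0.025,"dy": -0.009,"dz": 0,"yaw": 0},{"dx": -0.02,"dy": -0.006,"dz": 0,"yaw": 0},{"dx": -0.01,"dy": -0.0027,"dz": 0,"yaw": 0},{"dx": -0.0026,"dy": 0,"dz": 0,"yaw": 0},{"dx": 0,"dy": 0,"dz": 0,"yaw": 0},{"dx": 0,"dy": 0,"dz": 0,"yaw": 0}]'

```text
t: 35.95
eef_pos: [466.0, -59.5, 202.5]
tcp_rot: [3.141, 0.0, 1.571]
ft_force: [-0.4, -0.9, -0.9]
opening: 0.635
grip_force: 0.0
```

```bash
python3 -c "
from m import *
c=grab('top','t3');P=cloud(c);print('fresh',circ(P,300,227,20,52,70,14))
a=dict(np.load('s2.npz'));S=cloud(a)
for z0,y in((151,-60),(133,30)):
  q=S.reshape(-1,3);q=q[(abs(q[:,2]-z0)<4)&(np.hypot(q[:,0]-465,q[:,1]-y)<30)];print(q.mean(0),q.min(0),q.max(0))
"
```

```text
fresh (282, array([678.3,  13. ,  62.3]), array([678.8,  13.3,  20. ]), np.float64(62.5))
[467.24800779 -59.65994393 151.5934452 ] [447.68519257 -76.09311272 147.38961337] [483.41440137 -42.51934589 154.77477303]
[466.34479584  31.06635956 133.67283237] [445.68164345  15.24920401 129.15662239] [481.80522899  47.19307984 136.52765926]
```

Emit:
arm_command --deltas '[{"dx": 0,"dy": 0,"dz": -0.01,"yaw": 0},{"dx": 0,"dy": 0,"dz": -0.015,"yaw": 0},{"dx": 0,"dy": 0,"dz": -0.015,"yaw": 0},{"dx": 0,"dy": 0,"dz": -0.012,"yaw": 0},{"dx": 0,"dy": 0,"dz": -0.008,"yaw": 0},{"dx": 0,"dy": 0,"dz": -0.0048,"yaw": 0},{"dx": 0,"dy": 0,"dz": 0,"yaw": 0},{"dx": 0,"dy": 0,"dz": 0,"yaw": 0}]'

```text
t: 36.8
eef_pos: [465.6, -59.7, 138.0]
tcp_rot: [3.141, 0.0, 1.57]
ft_force: [0.1, 0.1, -0.5]
opening: 0.63
grip_force: 0.0
```

Emit:
arm_command --deltas '[{"dx": 0,"dy": 0,"dz": 0,"yaw": 0},{"dx": 0,"dy": 0,"dz": 0,"yaw": 0},{"dx": 0,"dy": 0,"dz": 0,"yaw": 0},{"dx": 0,"dy": 0,"dz": 0,"yaw": 0},{"dx": 0,"dy": 0,"dz": 0,"yaw": 0},{"dx": 0,"dy": 0,"dz": 0,"yaw": 0}]' --gripper 0.0

```text
t: 37.4
eef_pos: [465.4, -59.7, 138.0]
tcp_rot: [3.141, 0.0, 1.57]
ft_force: [-0.8, -0.8, 3.3]
opening: 0.344
grip_force: 30.0
```

Emit:
arm_command --deltas '[{"dx": 0,"dy": 0,"dz": 0.003,"yaw": 0},{"dx": 0,"dy": 0,"dz": 0.007,"yaw": 0},{"dx": 0,"dy": 0,"dz": 0.01,"yaw": 0},{"dx": 0,"dy": 0,"dz": 0.015,"yaw": 0},{"dx": 0,"dy": 0,"dz": 0.015,"yaw": 0},{"dx": 0.005,"dy": 0,"dz": 0.007,"yaw": 0},{"dx": 0.01,"dy": 0.002,"dz": 0.003,"yaw": 0},{"dx": 0.015,"dy": 0.004,"dz": 0,"yaw": 0},{"dx": 0.02,"dy": 0.006,"dz": 0,"yaw": 0},{"dx": 0.02,"dy": 0.006,"dz": 0,"yaw": 0},{"dx": 0.02,"dy": 0.006,"dz": 0,"yaw": 0},{"dx": 0.02,"dy": 0.006,"dz": 0,"yaw": 0},{"dx": 0.02,"dy": 0.004,"dz": 0,"yaw": 0},{"dx": 0.015,"dy": 0.004,"dz": 0,"yaw": 0},{"dx": 0.01,"dy": 0.002,"dz": 0,"yaw": 0},{"dx": 0.005,"dy": 0,"dz": 0,"yaw": 0},{"dx": 0,"dy": 0,"dz": 0,"yaw": 0},{"dx": 0,"dy": 0,"dz": 0,"yaw": 0}]'

```text
t: 39.2
eef_pos: [624.9, -19.8, 197.7]
tcp_rot: [-3.141, -0.0, 1.57]
ft_force: [0.5, -0.6, -2.0]
opening: 0.341
grip_force: 30.0
```

Emit:
arm_command --deltas '[{"dx": 0,"dy": 0,"dz": -0.005,"yaw": 0},{"dx": 0,"dy": 0,"dz": -0.01,"yaw": 0},{"dx": 0,"dy": 0,"dz": -0.01,"yaw": 0},{"dx": 0,"dy": 0,"dz": -0.01,"yaw": 0},{"dx": 0,"dy": 0,"dz": -0.007,"yaw": 0},{"dx": 0,"dy": 0,"dz": -0.004,"yaw": 0},{"dx": 0,"dy": 0,"dz": -0.002,"yaw": 0},{"dx": 0,"dy": 0,"dz": -0.001,"yaw": 0},{"dx": 0,"dy": 0,"dz": -0.001,"yaw": 0},{"dx": 0,"dy": 0,"dz": 0,"yaw": 0},{"dx": 0,"dy": 0,"dz": 0,"yaw": 0}]'

```text
t: 40.3
eef_pos: [625.5, -19.7, 148.1]
tcp_rot: [3.141, 0.0, 1.57]
ft_force: [0.4, 0.2, -2.9]
opening: 0.341
grip_force: 30.0
```

Emit:
arm_command --deltas '[{"dx": 0,"dy": 0,"dz": -0.0005,"yaw": 0},{"dx": 0,"dy": 0,"dz": -0.0003,"yaw": 0},{"dx": 0,"dy": 0,"dz": -0.0002,"yaw": 0},{"dx": 0,"dy": 0,"dz": 0,"yaw": 0},{"dx": 0,"dy": 0,"dz": 0,"yaw": 0}]'

```text
t: 40.8
eef_pos: [625.4, -19.6, 147.0]
tcp_rot: [3.141, 0.0, 1.57]
ft_force: [-0.3, -0.8, 0.8]
opening: 0.342
grip_force: 30.0
```

Emit:
arm_command --deltas '[{"dx": 0,"dy": 0,"dz": 0,"yaw": 0},{"dx": 0,"dy": 0,"dz": 0,"yaw": 0},{"dx": 0,"dy": 0,"dz": 0,"yaw": 0},{"dx": 0,"dy": 0,"dz": 0,"yaw": 0},{"dx": 0,"dy": 0,"dz": 0.005,"yaw": 0},{"dx": 0,"dy": 0,"dz": 0.015,"yaw": 0},{"dx": 0,"dy": 0,"dz": 0.02,"yaw": 0},{"dx": 0,"dy": 0,"dz": 0.01,"yaw": 0},{"dx": -0.005,"dy": 0.002,"dz": 0,"yaw": 0},{"dx": -0.015,"dy": 0.005,"dz": 0,"yaw": 0},{"dx": -0.025,"dy": 0.008,"dz": 0,"yaw": 0},{"dx": -0.025,"dy": 0.008,"dz": 0,"yaw": 0},{"dx": -0.025,"dy": 0.008,"dz": 0,"yaw": 0},{"dx": -0.025,"dy": 0.008,"dz": 0,"yaw": 0},{"dx": -0.02,"dy": 0.006,"dz": 0,"yaw": 0},{"dx": -0.015,"dy": 0.005,"dz": 0,"yaw": 0},{"dx": -0.005,"dy": 0,"dz": 0,"yaw": 0},{"dx": 0,"dy": 0,"dz": 0,"yaw": 0},{"dx": 0,"dy": 0,"dz": 0,"yaw": 0}]' --gripper 0.06

```text
t: 42.7
eef_pos: [465.9, 30.1, 196.7]
tcp_rot: [3.141, 0.0, 1.57]
ft_force: [1.1, 0.1, -0.7]
opening: 0.631
grip_force: 0.0
```

Emit:
arm_command --deltas '[{"dx": 0,"dy": 0,"dz": -0.01,"yaw": 0},{"dx": 0,"dy": 0,"dz": -0.015,"yaw": 0},{"dx": 0,"dy": 0,"dz": -0.015,"yaw": 0},{"dx": 0,"dy": 0,"dz": -0.015,"yaw": 0},{"dx": 0,"dy": 0,"dz": -0.01,"yaw": 0},{"dx": 0,"dy": 0,"dz": -0.007,"yaw": 0},{"dx": 0,"dy": 0,"dz": -0.0046,"yaw": 0},{"dx": 0,"dy": 0,"dz": 0,"yaw": 0},{"dx": 0,"dy": 0,"dz": 0,"yaw": 0}]'

```text
t: 43.6
eef_pos: [465.6, 30.3, 120.5]
tcp_rot: [3.141, 0.0, 1.57]
ft_force: [0.3, -0.7, 0.2]
opening: 0.631
grip_force: 0.0
```

Emit:
arm_command --deltas '[{"dx": 0,"dy": 0,"dz": 0,"yaw": 0},{"dx": 0,"dy": 0,"dz": 0,"yaw": 0},{"dx": 0,"dy": 0,"dz": 0,"yaw": 0},{"dx": 0,"dy": 0,"dz": 0,"yaw": 0},{"dx": 0,"dy": 0,"dz": 0,"yaw": 0},{"dx": 0,"dy": 0,"dz": 0,"yaw": 0}]' --gripper 0.0

```text
t: 44.2
eef_pos: [465.4, 30.4, 120.3]
tcp_rot: [3.141, 0.0, 1.57]
ft_force: [-1.2, 0.2, 2.0]
opening: 0.34
grip_force: 30.0
```

Emit:
arm_command --deltas '[{"dx": 0,"dy": 0,"dz": 0.003,"yaw": 0},{"dx": 0,"dy": 0,"dz": 0.007,"yaw": 0},{"dx": 0,"dy": 0,"dz": 0.01,"yaw": 0},{"dx": 0,"dy": 0,"dz": 0.015,"yaw": 0},{"dx": 0,"dy": 0,"dz": 0.015,"yaw": 0},{"dx": 0.005,"dy": 0,"dz": 0.007,"yaw": 0},{"dx": 0.01,"dy": 0.001,"dz": 0.003,"yaw": 0},{"dx": 0.015,"dy": 0.002,"dz": 0,"yaw": 0},{"dx": 0.02,"dy": 0.002,"dz": 0,"yaw": 0},{"dx": 0.02,"dy": 0.002,"dz": 0,"yaw": 0},{"dx": 0.02,"dy": 0.002,"dz": 0,"yaw": 0},{"dx": 0.02,"dy": 0.002,"dz": 0,"yaw": 0},{"dx": 0.02,"dy": 0.002,"dz": 0,"yaw": 0},{"dx": 0.015,"dy": 0.002,"dz": 0,"yaw": 0},{"dx": 0.01,"dy": 0.001,"dz": 0,"yaw": 0},{"dx": 0.005,"dy": 0,"dz": 0,"yaw": 0},{"dx": 0,"dy": 0,"dz": 0,"yaw": 0},{"dx": 0,"dy": 0,"dz": 0,"yaw": 0}]'

```text
t: 46.0
eef_pos: [624.9, 46.3, 180.1]
tcp_rot: [-3.141, 0.0, 1.57]
ft_force: [-0.2, -1.0, -1.1]
opening: 0.341
grip_force: 30.0
```

Emit:
arm_command --deltas '[{"dx": 0,"dy": 0,"dz": -0.005,"yaw": 0},{"dx": 0,"dy": 0,"dz": -0.01,"yaw": 0},{"dx": 0,"dy": 0,"dz": -0.01,"yaw": 0},{"dx": 0,"dy": 0,"dz": -0.01,"yaw": 0},{"dx": 0,"dy": 0,"dz": -0.007,"yaw": 0},{"dx": 0,"dy": 0,"dz": -0.004,"yaw": 0},{"dx": 0,"dy": 0,"dz": -0.002,"yaw": 0},{"dx": 0,"dy": 0,"dz": -0.001,"yaw": 0},{"dx": 0,"dy": 0,"dz": -0.001,"yaw": 0},{"dx": 0,"dy": 0,"dz": -0.0005,"yaw": 0},{"dx": 0,"dy": 0,"dz": -0.0003,"yaw": 0},{"dx": 0,"dy": 0,"dz": -0.0002,"yaw": 0},{"dx": 0,"dy": 0,"dz": 0,"yaw": 0},{"dx": 0,"dy": 0,"dz": 0,"yaw": 0}]'

```text
t: 47.4
eef_pos: [625.4, 46.3, 129.4]
tcp_rot: [3.141, 0.0, 1.57]
ft_force: [-0.5, 0.4, 0.2]
opening: 0.343
grip_force: 30.0
```

Emit:
arm_command --deltas '[{"dx": 0,"dy": 0,"dz": -0.0001,"yaw": 0},{"dx": 0,"dy": 0,"dz": 0,"yaw": 0},{"dx": 0,"dy": 0,"dz": 0,"yaw": 0},{"dx": 0,"dy": 0,"dz": 0,"yaw": 0},{"dx": 0,"dy": 0,"dz": 0.005,"yaw": 0},{"dx": 0,"dy": 0,"dz": 0.015,"yaw": 0},{"dx": 0,"dy": 0,"dz": 0.02,"yaw": 0},{"dx": 0,"dy": 0,"dz": 0.02,"yaw": 0},{"dx": 0,"dy": 0,"dz": 0.02,"yaw": 0},{"dx": -0.01,"dy": 0.01,"dz": 0,"yaw": 0},{"dx": -0.02,"dy": 0.02,"dz": 0,"yaw": 0},{"dx": -0.02,"dy": 0.02,"dz": 0,"yaw": 0},{"dx": -0.02,"dy": 0.02,"dz": 0,"yaw": 0},{"dx": -0.02,"dy": 0.02,"dz": 0,"yaw": 0},{"dx": -0.02,"dy": 0.02,"dz": 0,"yaw": 0},{"dx": -0.02,"dy": 0.02,"dz": 0,"yaw": 0},{"dx": -0.02,"dy": 0.02,"dz": 0,"yaw": 0},{"dx": -0.01,"dy": 0.01,"dz": 0,"yaw": 0},{"dx": 0,"dy": 0,"dz": 0,"yaw": 0},{"dx": 0,"dy": 0,"dz": 0,"yaw": 0}]' --gripper 0.06

```text
t: 49.4
eef_pos: [465.7, 206.2, 209.0]
tcp_rot: [3.141, 0.0, 1.571]
ft_force: [-0.7, -0.4, 0.4]
opening: 0.627
grip_force: 0.0
```

```bash
python3 -c "
from m import *
c=grab('top','t4');P=cloud(c);grab('scene','s4')
print('round',circ(P,318,249,16,150,170)); print('square',circ(P,285,250,16,134,150)); print('fresh',circ(P,300,227,20,52,70,14))
Q=P[236:268,268:302].reshape(-1,3);Q=Q[(Q[:,2]>75)&(Q[:,2]<120)];print(cv2.minAreaRect(Q[:,:2].astype(np.float32)))"
```

```text
round (242, array([625.7, -19.8, 160. ]), array([626.3, -19.8,  17.1]), np.float64(160.2))
square (234, array([625.4,  46.5, 142.1]), array([625.5,  46.7,  17.1]), np.float64(142.1))
fresh (281, array([678.5,  13. ,  62.4]), array([678.7,  13. ,  19.9]), np.float64(62.6))
((625.7108764648438, 46.45966720581055), (50.33855056762695, 50.62092208862305), 86.7110595703125)
```

View pics/s4.png

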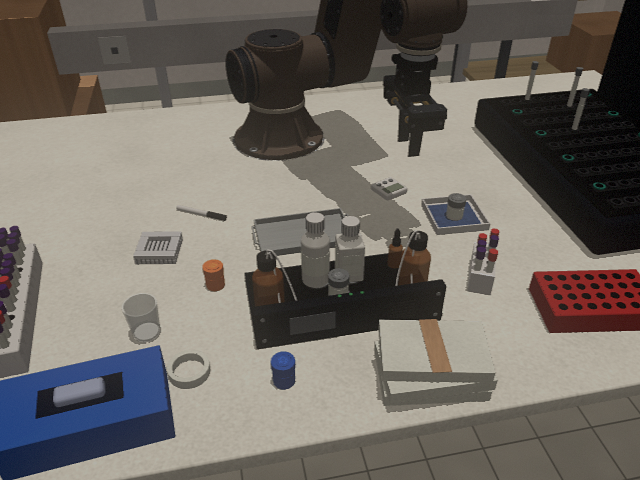

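Both bottles are back within 1 mm, at (315,250) and (349,250). The fresh pot is on the rear seat at (339,283), the used pot is in the returns tray at (456,207), and nothing else has moved.

```bash
python3 -c "
from cell import job_done
print(job_done())"
```

```text
the job is handed in; nothing more can be done
None
```

The job is handed in: the fresh pot is on the rear seat, the used pot is in the returns tray, and both bottles are back within about 1 mm of where they stood, all upright, at about 49 s of the 134 s allowed.

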